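# Stand the stock containers in their drip trays

## Task

Stand each of the four stock containers (squat tin, slim bottle, square bottle, oblong can) flat on the floor of the grey drip tray that has the shape and size of its foot. Keep the containers upright all the way and set them down rather than dropping them. Leave the amber glass jar where it stands.

Things in the scene. Friction and masses are not known exactly. Their poses are not given: they have to be found in the camera images.
- tin_mid (a point): Squat round steel tin with a paper band, 64 mm diameter (66 over its thin seams), 62 mm tall, about 0.3 kg; plain cylinder, can be gripped at any height and any yaw. Loose, stands upright on the bench. Point: on its upright axis, half-way up; z up.
- bottle_mid (a point): Slim round white plastic bottle, 40 mm diameter, 90 mm tall with its cap: straight side up to 69 mm above its foot, then a shoulder and a 25 mm wide white cap; about 0.16 kg. Loose, stands upright on the bench. Point: on its upright axis, half-way up; z up.
- square_mid (a point): Square-footed white plastic bottle, 50 x 50 mm, 80 mm tall with its cap: flat sides up to 60 mm above its foot, then a round black cap 32 mm wide; about 0.24 kg. x and y are normal to its flat sides. Loose, stands upright on the bench. Point: on its upright axis, half-way up; z up.
- oblong_mid (a point): Oblong steel can, 80 mm along its x, 36 mm along its y (grip it across y), 86 mm tall with its cap: flat sides up to 70 mm above its foot, a small black screw cap off-centre on top (22 mm towards +x); about 0.28 kg. Loose, stands upright on the bench. Point: on its upright axis, half-way up; z up.
- tray_big_round: Large round drip tray, 88 mm outside, 80 mm inside diameter. Fixed to the bench, does not move. Grey plastic, walls 4 mm thick and 10 mm high over all, floor 4 mm thick (the rim stands 6 mm above the floor). Origin: centre of its underside, on the bench; z up; the floor's top is 4 mm above it.
- tray_small_round: Small round drip tray, 64 mm outside, 56 mm inside diameter. Fixed to the bench, does not move. Grey plastic, walls 4 mm thick and 10 mm high over all, floor 4 mm thick (the rim stands 6 mm above the floor). Origin: centre of its underside, on the bench; z up; the floor's top is 4 mm above it.
- tray_square: Square drip tray, 74 mm outside, 66 mm inside, sides along its x and y. Fixed to the bench, does not move. Grey plastic, walls 4 mm thick and 10 mm high over all, floor 4 mm thick (the rim stands 6 mm above the floor). Origin: centre of its underside, on the bench; z up; the floor's top is 4 mm above it.
- tray_oblong: Oblong drip tray, 104 mm along its x by 60 mm along its y outside, 96 x 52 mm inside. Fixed to the bench, does not move. Grey plastic, walls 4 mm thick and 10 mm high over all, floor 4 mm thick (the rim stands 6 mm above the floor). Origin: centre of its underside, on the bench; z up; the floor's top is 4 mm above it.
- jar_mid (a point): Amber glass jar with a black lid, 52 mm diameter, 75 mm tall, loose, standing among the containers; not to be handled or shifted. Point: on its axis, 37.5 mm above the bench.
There are look-alikes about, which are no part of the job. Leave any blue or purple look-alike of the part that bears tin_mid alone. What is shaped like the tray_big_round but turquoise is not meant.

How it is judged:
By the outcome, as a careful person would: the job done as asked, in the order asked, and still so for the second after the job is handed in, with the robot touching nothing.
It also fails if it takes over 104 s, if anything falls off the work surface, if the arm or the gripper's body presses on something with over 40 N, if the wrist force passes 120 N, or if a joint passes its speed limit or range.

## Robot

A 6-joint arm with a two-finger parallel gripper is mounted at the origin on the work surface. World frame = base frame: x ahead of the robot, y to its left, z up, the work surface at z = 0. Lengths are in mm, angles in degrees, forces in N, time in s.
With the tool pointing down it reaches from about 425 to 950 mm from the base axis. Payload 14.7 kg.
Tool frame: the origin (TCP) lies at the very end of the fingers, on their centre line; the grasp point (between the pads) lies 19 mm behind it; z points along the fingers, y is the direction in which the jaws open and shut (so a half turn about z gives the same grasp; the last joint's range is limited). The gripper opens to 85 mm and grips with 20 to 120 N. Pads are 22 mm wide; open, the fingers measure 114 mm over their backs; the gripper's body (76 mm by 85 mm) begins 54 mm behind the grasp point. The pads swing forward as they close: fully open they stand 13 mm farther back than shut.
Start: joints at [-78.759, 27.513, 91.461, -0, 61.026, -2.67], TCP at [156.291, -630.924, 231.297] pointing down, gripper open.
Joint ranges: [-157.49, 157.49], [-46.99, 117.5], [13.45, 153.17], [-89.5, 269.5], [5.16, 153.95], [-167.48, 167.48]. Speed limits (degrees/s): [108.29, 108.29, 136.94, 172.46, 172.46, 172.46].

## Interface

Orientations are given as a 3x3 rotation matrix whose columns are the frame's x, y, z axes.
In Python, from workcell import * gives the robot as it stands. The module is installed in compiled form; this text tells all that it offers.
- The arm moves only by the tool servo_tool, never from a script. Its argument "steps" is a list of rows, each an object of numbers: "hand": the finger opening in mm, from 0 to 85.4; "tx", "ty", "tz": the shift along the tool's x, y, z in units of 50 mm (1.0 is 50 mm); "yaw": the turn about the tool's z in units of 8 degrees (1.0 is 8 degrees). A call has 1 to 10 rows; each row is the pose to reach, as a shift and turn from the pose commanded when the call began, along the tool's axes at that moment; what a row does not reach only later rows make up. A row lasts 1/8 s, in which the tool goes at most 62.5 mm and 10.7 degrees, less where a joint would pass 70% of its speed; a pose out of reach is approached as far as the arm can. A call with a gripper value outside its range is refused whole. The fingers move at their own pace and stop on an object; "grip_force" is the grip in N (left out, the last holds). Time passes only in rows, so rows that repeat a pose let the fingers close. It gives the time, the measured TCP pose, the force and the opening at its end, in the units of the state.
- observe(): the state, without advancing time (a new reading comes with each control period).
- capture(name): name is "scene" or "top" or "wrist"; returns (picture, depth): 384x512x3 uint8, red, green, blue; 384x512 float32, mm along the optical axis (not along the pixel's ray), 0 where there is no reading.
- calibration(name): a dict with "fx", "fy", "cx", "cy" (pixels), "D" ([k1, k2, p1, p2, k3] as OpenCV has them; the pictures are not rectified), "R" (3x3) and "t" (3): a world point X has camera coordinates R X + t. Camera axes: x right, y down, z forward; pixel columns grow to the right and rows downward; lengths in mm; the calibration is good to about 2 mm. A picture is of the moment at which its call begins: read the wrist's pose just before it. calibration takes no time and is no camera call; for the wrist camera it gives the pose at the moment of the call.
- sign_off(): hands the job in, once; it reports no verdict.
The state is a dict: "time": time; "joints": joint angles; "qvel": joint speeds; "joint_torque": joint torques, N m; "position": TCP position; "tool_rot": TCP orientation; "force": force on the tool from outside, world axes, zero at the start; "moment": the same for the moment, N m; "gripper_width": finger opening in mm.
Only numpy, scipy, OpenCV 4.12 (cv2) and the standard library are available. Lean on these libraries where they do the work, as an engineer would, in place of code of your own. Each camera call takes 0.05 s, during which the arm holds its last target. There are 200 camera calls.

## Working session

There is one attempt and no reset: what is moved stays moved. The work goes in short steps, Python scripts to look and compute and a tool call to move; the robot and the scene stay as the last step left them, time stands still between calls to the robot, and variables do not carry over. Pictures are saved under pics/ and viewed, about 12 in all and at most 16, crops included, and the job is handed in when it is done.

Besides the shell and the picture viewer there is one more tool, called after "Request:" by a JSON object that holds its "method" and its "body", one argument or row to a line. servo_tool: Moves the arm, as the interface text tells. Its arguments: {"type":"object","properties":{"steps":{"type":"array","items":{"type":"object","properties":{"hand":{"type":"number"},"tx":{"type":"number"},"ty":{"type":"number"},"tz":{"type":"number"},"yaw":{"type":"number"}}}},"grip_force":{"type":"number"}},"required":["steps"]}

```bash
mkdir -p pics; python3 - <<'E'
from workcell import *
import cv2, numpy as np
s=observe();print(s['time'],s['position'],s['tool_rot'],s['gripper_width'])
for n in("scene","top"):
    p,d=capture(n);cv2.imwrite(f'pics/{n}0.png',cv2.cvtColor(p,cv2.COLOR_RGB2BGR));np.savez(f'{n}0.npz',p=p,d=d)
    c=calibration(n);print(n,c)
E
```

```text
0.0 [ 156.18629968 -630.53356386  230.65162075] [[ 9.70667143e-01  2.40427166e-01 -2.74534394e-04]
 [ 2.40427321e-01 -9.70666396e-01  1.20418241e-03]
 [ 2.30368533e-05 -1.23486587e-03 -9.99999237e-01]] 85.51800895175596
scene {'fx': 379.9266681475167, 'fy': 379.9266681475167, 'cx': 258.25609724433247, 'cy': 195.51599904670644, 'D': array([-0.11543456,  0.        ,  0.        ,  0.        ,  0.        ]), 'R': array([[-0.88646722,  0.46276927, -0.00452475],
       [ 0.35850666,  0.68049639, -0.63905996],
       [-0.29265823, -0.56812786, -0.76914361]]), 't': array([ 443.92819922, -124.38333341, 1349.43138918])}
top {'fx': 365.445815734624, 'fy': 365.445815734624, 'cx': 254.15711992382464, 'cy': 188.371391364127, 'D': array([-0.0567779,  0.       ,  0.       ,  0.       ,  0.       ]), 'R': array([[ 0.0236336 , -0.9994455 ,  0.02345525],
       [-0.9947317 , -0.02585018, -0.09919982],
       [ 0.09975113, -0.02098723, -0.99479106]]), 't': array([ -8.25974928, 484.03216802, 877.64606012])}
```

View pics/top0.png

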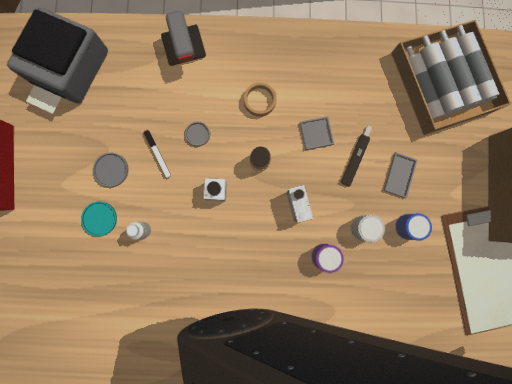

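View pics/scene0.png

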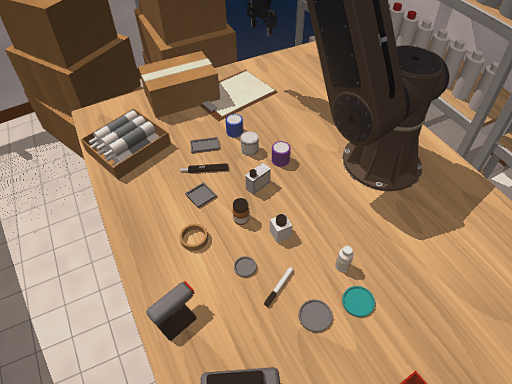

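Top view: the trays are big round (111,170), small round (197,134), square (317,133) and oblong (400,175). The containers are tin (370,228), slim bottle (137,231), square bottle (214,189) and oblong can (300,203). The jar is at (260,157). The turquoise tray and the blue and purple tins are decoys.

```bash
cat > h.py <<'E'
import cv2, numpy as np
def ray(c,uv):
    K=np.array([[c['fx'],0,c['cx']],[0,c['fy'],c['cy']],[0,0,1]])
    n=cv2.undistortPoints(np.float64(uv).reshape(-1,1,2),K,np.float64(c['D'])).reshape(-1,2)
    return np.c_[n,np.ones(len(n))]
def onplane(c,uv,z):
    d=ray(c,uv)@c['R']; o=-c['R'].T@c['t']
    return o+d*((z-o[2])/d[:,2])[:,None]
def cloud(c,d):
    h,w=d.shape; uv=np.stack(np.meshgrid(np.arange(w),np.arange(h)),-1).reshape(-1,2)
    return ((ray(c,uv)*d.reshape(-1,1)-c['t'])@c['R']).reshape(h,w,3)
E
python3 - <<'E'
from workcell import *
from h import *
for n in("top","scene"):
    f=np.load(n+'0.npz');p,d=f['p'],f['d'];c=calibration(n);X=cloud(c,d)
    hsv=cv2.cvtColor(p,cv2.COLOR_RGB2HSV)
    print(n,'bench z',np.median(X[...,2][(d>0)&(hsv[...,1]>90)]))
    if n=='top':
        grey=((hsv[...,1]<60)&(hsv[...,2]<150)&(hsv[...,2]>60)&(X[...,2]<25)).astype(np.uint8)
        grey=cv2.morphologyEx(grey,cv2.MORPH_OPEN,np.ones((3,3)))
        for name,(u,v) in dict(big=(111,170),small=(197,134),sq=(317,133),obl=(400,175)).items():
            cs,_=cv2.findContours(grey,cv2.RETR_EXTERNAL,cv2.CHAIN_APPROX_NONE)
            k=min(cs,key=lambda k:-cv2.pointPolygonTest(k,(u,v),True))
            W=onplane(c,k.reshape(-1,2),10)[:,:2].astype(np.float32)
            r=cv2.minAreaRect(W);bx=cv2.boxPoints(r);e=bx[1]-bx[0];e2=bx[2]-bx[1]
            L=max((e,e2),key=np.linalg.norm)
            print(name,np.round(r[0],1),np.round(r[1],1),'longaxis deg',np.degrees(np.arctan2(L[1],L[0])).round(1),'circ',cv2.minEnclosingCircle(W))
        H=(X[...,2]>25).astype(np.uint8)
    for name,(u,v,h) in dict(tin=(370,228,62),slim=(137,231,69),sq=(214,189,60),obl=(300,203,70),jar=(260,157,75),blue=(415,227,62),purp=(328,258,62)).items():
        if n=='scene':
            u,v=dict(tin=(250,142),slim=(345,260),sq=(281,228),obl=(258,178),jar=(241,211),blue=(234,125),purp=(281,153))[name]
        near=np.zeros(d.shape,bool);near[v-28:v+29,u-28:u+29]=1
        P=X[near&(X[...,2]>h-7)&(X[...,2]<h+35)&(d>0)]
        m=X[v,u,:2];P=P[np.linalg.norm(P[:,:2]-m,axis=1)<52]
        t=P[abs(P[:,2]-h)<5][:,:2].astype(np.float32)
        r=cv2.minAreaRect(t);bx=cv2.boxPoints(r);e=bx[1]-bx[0]
        cap=P[P[:,2]>h+9]
        print(name,np.round(r[0],1),np.round(r[1],1),'edge',np.degrees(np.arctan2(e[1],e[0])).round(1),'len',np.linalg.norm(e).round(1),'cap',np.round(cap.mean(0),1) if len(cap) else '', 'zmax',P[:,2].max().round(1))
E
```

```text
top bench z 0.6984565998954168
big [524.  367.8] [84.  86.9] longaxis deg -88.5 circ ((523.9822998046875, 367.8380432128906), 44.30327224731445)
small [622.  152.1] [59.8 61.2] longaxis deg -88.5 circ ((621.9835815429688, 152.115478515625), 31.743867874145508)
sq [ 633.4 -152.8] [74.6 74.3] longaxis deg 12.4 circ ((633.9070434570312, -152.712890625), 49.76673889160156)
obl [ 530.6 -371. ] [ 62.1 104.8] longaxis deg -17.5 circ ((529.9819946289062, -370.0592041015625), 58.71176528930664)
tin [ 392.3 -274. ] [64.9 64.4] edge -43.0 len 64.4 cap  zmax 67.5
slim [375.3 277.9] [37.8 35.6] edge -40.9 len 35.6 cap [374.2 277.7  89.1] zmax 93.9
sq [477.8  98.3] [50.6 49.7] edge -89.0 len 49.7 cap [476.8  98.5  80.3] zmax 84.3
obl [ 447.3 -105.6] [82.  38.4] edge -73.7 len 38.4 cap [468.1 -99.   86.2] zmax 89.8
jar [556.   -8.3] [43.4 44.7] edge -88.6 len 44.7 cap  zmax 80.1
blue [ 399.2 -390.5] [62.8 63.4] edge -38.4 len 63.4 cap  zmax 66.9
purp [ 320.2 -174.9] [64.2 62. ] edge -17.1 len 62.0 cap  zmax 67.3
scene bench z -0.07361621921629455
tin [ 394.  -267.3] [57.5 64.2] edge -0.6 len 64.2 cap  zmax 67.5
slim [381.4 284.4] [28.4 39. ] edge -46.2 len 39.0 cap [379.1 281.9  87.3] zmax 92.6
sq [479.2 102.5] [49.8 51. ] edge -3.3 len 51.0 cap [480.2 103.   78.6] zmax 84.5
obl [ 452.2 -100.9] [78.5 40.4] edge -72.9 len 40.4 cap [470.  -95.   85.2] zmax 89.0
jar [557.3  -4.9] [45.2 43.9] edge -66.4 len 43.9 cap  zmax 81.5
blue [ 403.6 -384.3] [54.7 63.4] edge -26.2 len 63.4 cap  zmax 68.0
purp [ 324.2 -168.3] [56.2 62.4] edge -29.5 len 62.4 cap  zmax 69.2
```

Request:
{"method": "servo_tool", "body": {
  "steps": [
    {"tx": 1, "ty": -0.92, "yaw": 0.6, "hand": 85},
    {"tx": 2, "ty": -1.84, "yaw": 1.2, "hand": 85},
    {"tx": 3, "ty": -2.76, "yaw": 1.74, "hand": 85},
    {"tx": 4, "ty": -3.68, "yaw": 1.74, "hand": 85},
    {"tx": 5, "ty": -4.6, "yaw": 1.74, "hand": 85},
    {"tx": 6, "ty": -5.5, "yaw": 1.74, "hand": 85},
    {"tx": 6.3, "ty": -5.78, "yaw": 1.74, "hand": 85},
    {"tx": 6.3, "ty": -5.78, "yaw": 1.74, "hand": 85},
    {"tx": 6.3, "ty": -5.78, "yaw": 1.74, "hand": 85},
    {"tx": 6.3, "ty": -5.78, "yaw": 1.74, "hand": 85}
  ]
}}

```text
invalid input at $.steps[0]: expected keys hand, tx, ty, tz, yaw
```

```bash
cat >> h.py <<'E'
def state(s):
    R=s['tool_rot'];return s['position'],np.degrees(np.arctan2(R[1,0],R[0,0]))
def plan(s,x,y,z,a):
    p,a0=state(s);d=s['tool_rot'].T@(np.array([x,y,z])-p)
    return np.round(d/50,2),'yaw',round(-(a-a0)/8,2)
def wristshot(name):
    from workcell import observe,calibration,capture
    s=observe();c=calibration('wrist');p,d=capture('wrist')
    cv2.imwrite(f'pics/{name}.png',cv2.cvtColor(p,cv2.COLOR_RGB2BGR));return s,c,p,cloud(c,d)
def rect(X,xy,r,zlo,zhi):
    P=X.reshape(-1,3);P=P[(np.linalg.norm(P[:,:2]-xy,axis=1)<r)&(P[:,2]>zlo)&(P[:,2]<zhi)]
    if len(P)<10:return 'none'
    q=cv2.minAreaRect(P[:,:2].astype(np.float32));b=cv2.boxPoints(q);e=b[1]-b[0];f=b[2]-b[1];e=max(e,f,key=np.linalg.norm)
    return np.round(q[0],1),np.round(q[1],1),'long',np.degrees(np.arctan2(e[1],e[0])).round(1),'zmed',np.median(P[:,2]).round(1),len(P)
E
python3 - <<'E'
from workcell import *
from h import *
s,c,p,X=wristshot('w1');print(s['time'],state(s),s['gripper_width'],s['force'])
print(rect(X,(392,-272),50,56,68))
print(plan(s,392,-274,20,0))
E
```

```text
0.1 (array([ 156.217074  , -630.55986673,  230.73344097]), np.float64(13.909439645913762)) 84.92091862060401 [-0.05019803  0.08024387  0.0673874 ]
none
(array([ 6.29, -5.78,  4.22]), 'yaw', np.float64(1.74))
```

View pics/w1.png

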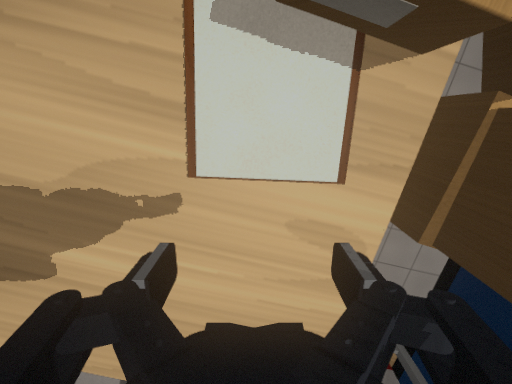

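The wrist view looks ahead of the tool (image up is +x). The call was refused because every key is needed, so I'm sending it again.

Request:
{"method": "servo_tool", "body": {
  "steps": [
    {"tx": 1, "ty": -0.92, "tz": 0, "yaw": 0.6, "hand": 85},
    {"tx": 2, "ty": -1.84, "tz": 0, "yaw": 1.2, "hand": 85},
    {"tx": 3, "ty": -2.76, "tz": 0, "yaw": 1.74, "hand": 85},
    {"tx": 4, "ty": -3.68, "tz": 0, "yaw": 1.74, "hand": 85},
    {"tx": 5, "ty": -4.6, "tz": 0, "yaw": 1.74, "hand": 85},
    {"tx": 6, "ty": -5.5, "tz": 0, "yaw": 1.74, "hand": 85},
    {"tx": 6.3, "ty": -5.78, "tz": 0, "yaw": 1.74, "hand": 85},
    {"tx": 6.3, "ty": -5.78, "tz": 0, "yaw": 1.74, "hand": 85},
    {"tx": 6.3, "ty": -5.78, "tz": 0, "yaw": 1.74, "hand": 85}
  ]
}}

```text
time: 1.27
position: [392.5, -274.8, 231.3]
tool_rot: [[1.0, 0.001, -0.0], [0.001, -1.0, -0.0], [-0.0, 0.0, -1.0]]
force: [0.8, -0.2, 0.8]
gripper_width: 85.0
```

```bash
python3 - <<'E'
from workcell import *
from h import *
s,c,p,X=wristshot('w2');print(s['time'],state(s),s['gripper_width'],s['force'])
print(rect(X,(392,-272),48,56,68))
print(plan(s,392,-274,20,0))
E
```

```text
1.275 (array([ 392.53225058, -274.75571251,  231.27324008]), np.float64(0.05017058992361333)) 84.96134888999228 [ 0.82614648 -0.16735269  0.77941764]
(array([ 392. , -272.6]), array([64.7, 64.2]), 'long', np.float32(1.5), 'zmed', np.float64(63.2), 2242)
(array([-0.01, -0.02,  4.23]), 'yaw', np.float64(0.01))
```

View pics/w2.png

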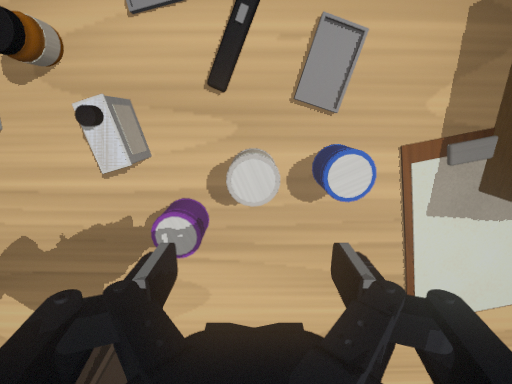

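The wrist picture shows the tin at (253,178), between the blue and purple look-alikes, at (392,-272.6). I'm descending and gripping it.

Request:
{"method": "servo_tool", "body": {
  "steps": [
    {"tx": 0, "ty": -0.04, "tz": 1.0, "yaw": 0, "hand": 85},
    {"tx": 0, "ty": -0.04, "tz": 2.0, "yaw": 0, "hand": 85},
    {"tx": 0, "ty": -0.04, "tz": 3.0, "yaw": 0, "hand": 85},
    {"tx": 0, "ty": -0.04, "tz": 3.8, "yaw": 0, "hand": 85},
    {"tx": 0, "ty": -0.04, "tz": 4.22, "yaw": 0, "hand": 85},
    {"tx": 0, "ty": -0.04, "tz": 4.22, "yaw": 0, "hand": 85},
    {"tx": 0, "ty": -0.04, "tz": 4.22, "yaw": 0, "hand": 60},
    {"tx": 0, "ty": -0.04, "tz": 4.22, "yaw": 0, "hand": 60},
    {"tx": 0, "ty": -0.04, "tz": 4.22, "yaw": 0, "hand": 60},
    {"tx": 0, "ty": -0.04, "tz": 4.22, "yaw": 0, "hand": 60}
  ],
  "grip_force": 40
}}

```text
time: 2.58
position: [393.0, -273.4, 21.4]
tool_rot: [[1.0, -0.0, 0.001], [-0.0, -1.0, -0.001], [0.001, 0.001, -1.0]]
force: [-4.0, -3.5, 8.9]
gripper_width: 63.4
```

Request:
{"method": "servo_tool", "body": {
  "steps": [
    {"tx": 0, "ty": 0, "tz": -0.5, "yaw": 0, "hand": 60},
    {"tx": 0, "ty": 0, "tz": -1.3, "yaw": 0, "hand": 60},
    {"tx": 0, "ty": 0, "tz": -2.1, "yaw": 0, "hand": 60},
    {"tx": 0.05, "ty": -0.4, "tz": -2.6, "yaw": 0, "hand": 60},
    {"tx": 0.3, "ty": -1.2, "tz": -2.6, "yaw": 0, "hand": 60},
    {"tx": 0.5, "ty": -2.2, "tz": -2.6, "yaw": 0, "hand": 60},
    {"tx": 0.75, "ty": -3.2, "tz": -2.6, "yaw": 0, "hand": 60},
    {"tx": 0.95, "ty": -4.2, "tz": -2.6, "yaw": 0, "hand": 60},
    {"tx": 1.2, "ty": -5.2, "tz": -2.6, "yaw": 0, "hand": 60},
    {"tx": 1.4, "ty": -6.2, "tz": -2.6, "yaw": 0, "hand": 60}
  ]
}}

```text
time: 3.82
position: [463.0, 39.1, 151.0]
tool_rot: [[1.0, -0.0, 0.001], [-0.0, -1.0, 0.0], [0.001, -0.0, -1.0]]
force: [1.6, -0.3, -3.3]
gripper_width: 63.0
```

Request:
{"method": "servo_tool", "body": {
  "steps": [
    {"tx": 0.2, "ty": -1.0, "tz": 0, "yaw": 0, "hand": 60},
    {"tx": 0.4, "ty": -2.0, "tz": 0, "yaw": 0, "hand": 60},
    {"tx": 0.6, "ty": -3.0, "tz": 0, "yaw": 0, "hand": 60},
    {"tx": 0.8, "ty": -4.0, "tz": 0, "yaw": 0, "hand": 60},
    {"tx": 0.8, "ty": -4.8, "tz": 0, "yaw": 0, "hand": 60},
    {"tx": 0.6, "ty": -5.4, "tz": 0, "yaw": 0, "hand": 60},
    {"tx": 0.2, "ty": -5.8, "tz": 0, "yaw": 0, "hand": 60},
    {"tx": 0.2, "ty": -5.8, "tz": 0, "yaw": 0, "hand": 60},
    {"tx": 0.2, "ty": -5.8, "tz": 0, "yaw": 0, "hand": 60}
  ]
}}

```text
time: 4.95
position: [472.8, 327.2, 150.7]
tool_rot: [[1.0, 0.0, 0.001], [0.0, -1.0, 0.0], [0.001, -0.0, -1.0]]
force: [-0.4, -0.7, -3.3]
gripper_width: 63.2
```

```bash
cat >> h.py <<'E'
def tray(c,p,X,xy,r=75):
    hsv=cv2.cvtColor(p,cv2.COLOR_RGB2HSV)
    m=((hsv[...,1]<60)&(hsv[...,2]<170)&(hsv[...,2]>50)&(X[...,2]<25)&(np.linalg.norm(X[...,:2]-xy,axis=2)<r)).astype(np.uint8)
    m=cv2.morphologyEx(m,cv2.MORPH_OPEN,np.ones((3,3)))
    k=max(cv2.findContours(m,cv2.RETR_EXTERNAL,cv2.CHAIN_APPROX_NONE)[0],key=cv2.contourArea)
    W=onplane(c,k.reshape(-1,2),10)[:,:2].astype(np.float32)
    q=cv2.minAreaRect(W);b=cv2.boxPoints(q);e=max(b[1]-b[0],b[2]-b[1],key=np.linalg.norm)
    return np.round(q[0],1),np.round(q[1],1),'long',np.degrees(np.arctan2(e[1],e[0])).round(1),'circ',np.round(cv2.minEnclosingCircle(W)[0],1)
E
python3 - <<'E'
from workcell import *
from h import *
s,c,p,X=wristshot('w3');print(s['time'],state(s),s['gripper_width'],s['force'])
print(tray(c,p,X,(524,368)), plan(s,524,368,24,0))
E
```

```text
4.95 (array([472.80774895, 327.19241285, 150.72890796]), np.float64(0.017435194503544055)) 63.20470074529914 [-0.41235552 -0.68645172 -3.28217955]
(array([525.3, 370.7]), array([86.5, 86.3]), 'long', np.float32(90.0), 'circ', array([524.7, 370.4])) (array([ 1.02, -0.82,  2.54]), 'yaw', np.float64(0.0))
```

View pics/w3.png

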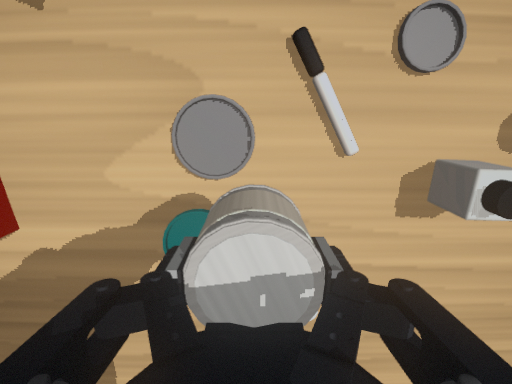

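The tin is held upright. The big tray is at (213,137) px, about (525,370). I'm moving over it and lowering.

Request:
{"method": "servo_tool", "body": {
  "steps": [
    {"tx": 0.6, "ty": -0.5, "tz": 0, "yaw": 0, "hand": 60},
    {"tx": 1.04, "ty": -0.85, "tz": 0.3, "yaw": 0, "hand": 60},
    {"tx": 1.04, "ty": -0.85, "tz": 1.0, "yaw": 0, "hand": 60},
    {"tx": 1.04, "ty": -0.85, "tz": 1.6, "yaw": 0, "hand": 60},
    {"tx": 1.04, "ty": -0.85, "tz": 2.1, "yaw": 0, "hand": 60},
    {"tx": 1.04, "ty": -0.85, "tz": 2.3, "yaw": 0, "hand": 60},
    {"tx": 1.04, "ty": -0.85, "tz": 2.4, "yaw": 0, "hand": 60},
    {"tx": 1.04, "ty": -0.85, "tz": 2.45, "yaw": 0, "hand": 60},
    {"tx": 1.04, "ty": -0.85, "tz": 2.48, "yaw": 0, "hand": 60},
    {"tx": 1.04, "ty": -0.85, "tz": 2.5, "yaw": 0, "hand": 60}
  ]
}}

```text
time: 6.25
position: [524.9, 370.0, 25.8]
tool_rot: [[1.0, -0.0, 0.001], [-0.0, -1.0, 0.0], [0.001, -0.0, -1.0]]
force: [-0.5, 0.3, -2.3]
gripper_width: 63.0
```

Request:
{"method": "servo_tool", "body": {
  "steps": [
    {"tx": 0, "ty": 0, "tz": 0.01, "yaw": 0, "hand": 60},
    {"tx": 0, "ty": 0, "tz": 0.02, "yaw": 0, "hand": 60},
    {"tx": 0, "ty": 0, "tz": 0.02, "yaw": 0, "hand": 60}
  ]
}}

```text
time: 6.62
position: [524.9, 370.0, 25.4]
tool_rot: [[1.0, -0.0, 0.001], [-0.0, -1.0, 0.0], [0.001, -0.0, -1.0]]
force: [-3.9, -1.5, 12.3]
gripper_width: 63.2
```

Contact (+12 N). I'm releasing the tin and going up.

Request:
{"method": "servo_tool", "body": {
  "steps": [
    {"tx": 0, "ty": 0, "tz": 0.01, "yaw": 0, "hand": 70},
    {"tx": 0, "ty": 0, "tz": 0, "yaw": 0, "hand": 80},
    {"tx": 0, "ty": 0, "tz": 0, "yaw": 0, "hand": 85},
    {"tx": 0, "ty": 0, "tz": 0, "yaw": 0, "hand": 85},
    {"tx": 0, "ty": 0, "tz": -0.6, "yaw": 0, "hand": 85},
    {"tx": 0, "ty": 0, "tz": -1.6, "yaw": 0, "hand": 85},
    {"tx": -0.5, "ty": 0.4, "tz": -2.6, "yaw": 0, "hand": 85},
    {"tx": -1.4, "ty": 1.0, "tz": -3.6, "yaw": 0, "hand": 85},
    {"tx": -2.3, "ty": 1.6, "tz": -3.8, "yaw": 0, "hand": 85},
    {"tx": -2.9, "ty": 1.8, "tz": -3.8, "yaw": 0, "hand": 85}
  ]
}}

```text
time: 7.88
position: [378.0, 278.5, 215.6]
tool_rot: [[1.0, -0.001, 0.001], [-0.001, -1.0, 0.001], [0.001, -0.001, -1.0]]
force: [0.6, 0.5, 0.2]
gripper_width: 84.9
```

Request:
{"method": "servo_tool", "body": {
  "steps": [
    {"tx": 0, "ty": 0, "tz": 0, "yaw": 0, "hand": 75},
    {"tx": 0, "ty": 0, "tz": 0, "yaw": 0, "hand": 65}
  ]
}}

```text
time: 8.12
position: [380.5, 280.3, 214.6]
tool_rot: [[1.0, 0.0, 0.001], [0.0, -1.0, 0.001], [0.001, -0.001, -1.0]]
force: [0.9, 0.5, -0.2]
gripper_width: 65.0
```

```bash
python3 - <<'E'
from workcell import *
from h import *
s,c,p,X=wristshot('w4');print(s['time'],state(s),s['gripper_width'],s['force'])
print('slim body',rect(X,(376,279),40,40,73),'cap',rect(X,(376,279),40,82,96))
print('tin',rect(X,(525,370),48,58,75),tray(c,p,X,(525,370)))
print(plan(s,376,279,32,0))
E
```

```text
8.125 (array([380.46966569, 280.321046  , 214.57702435]), np.float64(0.0003248084879187697)) 65.04724790256444 [ 0.92127998  0.5024802  -0.23860692]
slim body (array([376. , 281.3]), array([39.2, 39.1]), 'long', np.float32(89.1), 'zmed', np.float64(70.5), 405) cap (array([375.2, 281.2]), array([24.7, 24.2]), 'long', np.float32(0.7), 'zmed', np.float64(90.9), 465)
tin (array([524.3, 370.2]), array([65.5, 65.2]), 'long', np.float32(60.2), 'zmed', np.float64(67.0), 3808) (array([515.8, 358.1]), array([57.9, 86.6]), 'long', np.float32(-36.2), 'circ', array([524.1, 369.3]))
(array([-0.09,  0.03,  3.65]), 'yaw', np.float64(0.0))
```

View pics/w4.png

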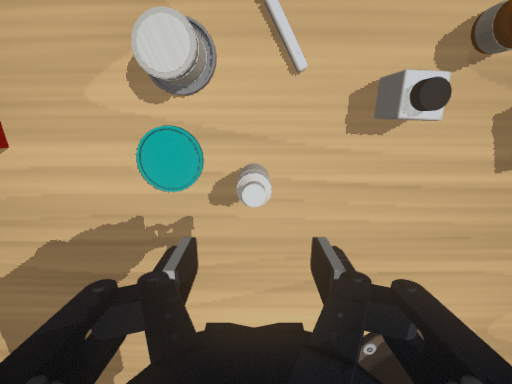

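The tin stands in the tray with its top at z 67, matching the floor plus 62. The slim bottle is at (254,187) px, about (375.6,281.2). I'm gripping it next.

Request:
{"method": "servo_tool", "body": {
  "steps": [
    {"tx": -0.09, "ty": -0.02, "tz": 0.8, "yaw": 0, "hand": 65},
    {"tx": -0.09, "ty": -0.02, "tz": 1.8, "yaw": 0, "hand": 65},
    {"tx": -0.09, "ty": -0.02, "tz": 2.8, "yaw": 0, "hand": 65},
    {"tx": -0.09, "ty": -0.02, "tz": 3.4, "yaw": 0, "hand": 65},
    {"tx": -0.09, "ty": -0.02, "tz": 3.65, "yaw": 0, "hand": 65},
    {"tx": -0.09, "ty": -0.02, "tz": 3.65, "yaw": 0, "hand": 50},
    {"tx": -0.09, "ty": -0.02, "tz": 3.65, "yaw": 0, "hand": 36},
    {"tx": -0.09, "ty": -0.02, "tz": 3.65, "yaw": 0, "hand": 36},
    {"tx": -0.09, "ty": -0.02, "tz": 3.65, "yaw": 0, "hand": 36},
    {"tx": -0.09, "ty": -0.02, "tz": 3.65, "yaw": 0, "hand": 36}
  ],
  "grip_force": 30
}}

```text
time: 9.43
position: [375.6, 281.1, 32.4]
tool_rot: [[1.0, -0.0, 0.001], [-0.0, -1.0, 0.001], [0.001, -0.001, -1.0]]
force: [-1.2, -0.0, 9.6]
gripper_width: 39.8
```

Request:
{"method": "servo_tool", "body": {
  "steps": [
    {"tx": 0, "ty": 0, "tz": -0.5, "yaw": 0, "hand": 36},
    {"tx": 0, "ty": 0, "tz": -1.3, "yaw": 0, "hand": 36},
    {"tx": 0.3, "ty": 0.2, "tz": -2.1, "yaw": 0, "hand": 36},
    {"tx": 1.1, "ty": 0.7, "tz": -2.4, "yaw": 0, "hand": 36},
    {"tx": 1.9, "ty": 1.3, "tz": -2.4, "yaw": 0, "hand": 36},
    {"tx": 2.7, "ty": 1.8, "tz": -2.4, "yaw": 0, "hand": 36},
    {"tx": 3.4, "ty": 2.3, "tz": -2.4, "yaw": 0, "hand": 36},
    {"tx": 3.8, "ty": 2.6, "tz": -2.4, "yaw": 0, "hand": 36},
    {"tx": 3.8, "ty": 2.6, "tz": -2.4, "yaw": 0, "hand": 36},
    {"tx": 3.8, "ty": 2.6, "tz": -2.4, "yaw": 0, "hand": 36}
  ]
}}

```text
time: 10.68
position: [564.1, 151.1, 151.6]
tool_rot: [[1.0, -0.0, -0.001], [-0.0, -1.0, -0.0], [-0.001, 0.0, -1.0]]
force: [-0.2, 0.7, -1.0]
gripper_width: 39.5
```

```bash
python3 - <<'E'
from workcell import *
from h import *
s,c,p,X=wristshot('w5');print(s['time'],state(s),s['gripper_width'],s['force'])
print(tray(c,p,X,(622,153),60), plan(s,622,152,36.4,0))
print('cap in hand',rect(X,s['position'][:2],30,195,230))
E
```

```text
10.675 (array([564.11282903, 151.13139924, 151.61939051]), np.float64(-0.003047608735641824)) 39.49135120596695 [-0.16916784  0.65353277 -1.0103258 ]
(array([622.8, 154.1]), array([61.9, 62.1]), 'long', np.float32(-0.0), 'circ', array([622.9, 154.2])) (array([ 1.16, -0.02,  2.3 ]), 'yaw', np.float64(-0.0))
cap in hand (array([569.8, 151.1]), array([55.5, 24.5]), 'long', np.float32(89.3), 'zmed', np.float64(210.0), 6761)
```

View pics/w5.png

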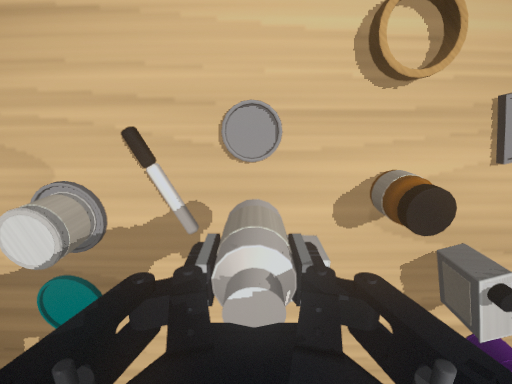

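The bottle is upright in the grip. The small tray is at (251,131) px, about (622.8,153.8).

Request:
{"method": "servo_tool", "body": {
  "steps": [
    {"tx": 0.7, "ty": -0.05, "tz": 0, "yaw": 0, "hand": 36},
    {"tx": 1.17, "ty": -0.05, "tz": 0.2, "yaw": 0, "hand": 36},
    {"tx": 1.17, "ty": -0.05, "tz": 0.8, "yaw": 0, "hand": 36},
    {"tx": 1.17, "ty": -0.05, "tz": 1.4, "yaw": 0, "hand": 36},
    {"tx": 1.17, "ty": -0.05, "tz": 1.9, "yaw": 0, "hand": 36},
    {"tx": 1.17, "ty": -0.05, "tz": 2.1, "yaw": 0, "hand": 36},
    {"tx": 1.17, "ty": -0.05, "tz": 2.2, "yaw": 0, "hand": 36},
    {"tx": 1.17, "ty": -0.05, "tz": 2.25, "yaw": 0, "hand": 36},
    {"tx": 1.17, "ty": -0.05, "tz": 2.28, "yaw": 0, "hand": 36},
    {"tx": 1.17, "ty": -0.05, "tz": 2.29, "yaw": 0, "hand": 36}
  ]
}}

```text
time: 11.98
position: [623.9, 153.3, 37.8]
tool_rot: [[1.0, -0.0, 0.001], [-0.0, -1.0, 0.0], [0.001, -0.0, -1.0]]
force: [0.3, -0.5, -1.1]
gripper_width: 39.4
```

Request:
{"method": "servo_tool", "body": {
  "steps": [
    {"tx": -0.02, "ty": 0, "tz": 0.01, "yaw": 0, "hand": 36},
    {"tx": -0.02, "ty": 0, "tz": 0.02, "yaw": 0, "hand": 36},
    {"tx": -0.02, "ty": 0, "tz": 0.03, "yaw": 0, "hand": 36},
    {"tx": -0.02, "ty": 0, "tz": 0.03, "yaw": 0, "hand": 36}
  ]
}}

```text
time: 12.48
position: [622.7, 153.3, 36.5]
tool_rot: [[1.0, -0.0, 0.0], [-0.0, -1.0, 0.0], [0.0, -0.0, -1.0]]
force: [-3.7, -1.0, 9.5]
gripper_width: 39.5
```

Request:
{"method": "servo_tool", "body": {
  "steps": [
    {"tx": 0, "ty": 0, "tz": 0, "yaw": 0, "hand": 45},
    {"tx": 0, "ty": 0, "tz": 0, "yaw": 0, "hand": 55},
    {"tx": 0, "ty": 0, "tz": 0, "yaw": 0, "hand": 60},
    {"tx": 0, "ty": 0, "tz": -0.5, "yaw": 0, "hand": 60},
    {"tx": 0, "ty": 0, "tz": -1.5, "yaw": 0, "hand": 60},
    {"tx": -0.1, "ty": 0.1, "tz": -2.5, "yaw": 0, "hand": 70},
    {"tx": -1.0, "ty": 0.4, "tz": -3.3, "yaw": 0, "hand": 75},
    {"tx": -2.0, "ty": 0.8, "tz": -3.5, "yaw": 0, "hand": 75},
    {"tx": -2.9, "ty": 1.08, "tz": -3.5, "yaw": 0, "hand": 75},
    {"tx": -2.9, "ty": 1.08, "tz": -3.5, "yaw": 0, "hand": 75}
  ]
}}

```text
time: 13.72
position: [474.4, 98.5, 211.1]
tool_rot: [[1.0, -0.001, -0.001], [-0.001, -1.0, -0.0], [-0.001, 0.0, -1.0]]
force: [0.2, 1.1, 0.7]
gripper_width: 74.7
```

```bash
python3 - <<'E'
from workcell import *
from h import *
s,c,p,X=wristshot('w6');print(s['time'],state(s),s['gripper_width'],s['force'])
print('sq body',rect(X,(477,99),42,50,66),'cap',rect(X,(477,99),30,74,90))
print('slim',rect(X,(623,153),30,64,82),'cap',rect(X,(623,153),30,88,100),'tray',tray(c,p,X,(622,153),50))
print(plan(s,478,99,22,0))
E
```

```text
13.725 (array([474.44296223,  98.52203074, 211.086801  ]), np.float64(-0.035583587235055184)) 74.72039794950923 [0.17959514 1.12396413 0.72043746]
sq body (array([477.1, 101.3]), array([49.4, 50.3]), 'long', np.float32(-1.6), 'zmed', np.float64(62.8), 1193) cap (array([477.3, 101.4]), array([31. , 31.7]), 'long', np.float32(-0.4), 'zmed', np.float64(80.8), 721)
slim (array([620.4, 152.3]), array([35.9, 39.3]), 'long', np.float32(-53.4), 'zmed', np.float64(76.4), 806) cap (array([622. , 153.5]), array([24.6, 25. ]), 'long', np.float32(-56.2), 'zmed', np.float64(94.7), 789) tray (array([616.8, 149.3]), array([48.5, 62.6]), 'long', np.float32(-53.9), 'circ', array([622.6, 153.6]))
(array([ 0.08, -0.01,  3.78]), 'yaw', np.float64(-0.0))
```

View pics/w6.png

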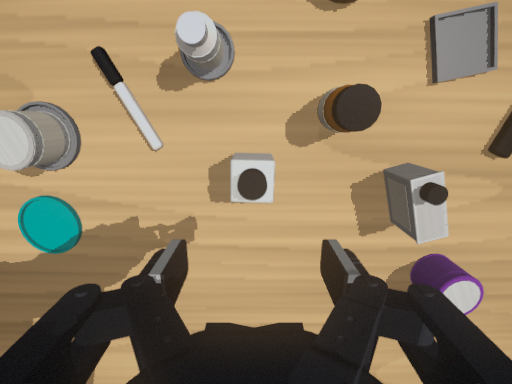

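The slim bottle is standing in its tray, with its cap at z 94.7. The square bottle is at (252,178) px, about (477.2,101.3), and nearly aligned with the world axes.

Request:
{"method": "servo_tool", "body": {
  "steps": [
    {"tx": 0.06, "ty": -0.05, "tz": 0.8, "yaw": 0.1, "hand": 75},
    {"tx": 0.06, "ty": -0.05, "tz": 1.8, "yaw": 0.1, "hand": 75},
    {"tx": 0.06, "ty": -0.05, "tz": 2.8, "yaw": 0.1, "hand": 75},
    {"tx": 0.06, "ty": -0.05, "tz": 3.5, "yaw": 0.1, "hand": 75},
    {"tx": 0.06, "ty": -0.05, "tz": 3.78, "yaw": 0.1, "hand": 75},
    {"tx": 0.06, "ty": -0.05, "tz": 3.78, "yaw": 0.1, "hand": 60},
    {"tx": 0.06, "ty": -0.05, "tz": 3.78, "yaw": 0.1, "hand": 45},
    {"tx": 0.06, "ty": -0.05, "tz": 3.78, "yaw": 0.1, "hand": 45},
    {"tx": 0.06, "ty": -0.05, "tz": 3.78, "yaw": 0.1, "hand": 45},
    {"tx": 0.06, "ty": -0.05, "tz": 3.78, "yaw": 0.1, "hand": 45}
  ],
  "grip_force": 40
}}

```text
time: 15.02
position: [481.2, 101.9, 22.6]
tool_rot: [[1.0, -0.014, 0.001], [-0.014, -1.0, 0.0], [0.001, -0.0, -1.0]]
force: [-0.4, 0.7, 9.6]
gripper_width: 49.3
```

Request:
{"method": "servo_tool", "body": {
  "steps": [
    {"tx": 0, "ty": 0, "tz": -0.5, "yaw": 0, "hand": 45},
    {"tx": 0, "ty": 0, "tz": -1.3, "yaw": 0, "hand": 45},
    {"tx": 0, "ty": 0.2, "tz": -2.1, "yaw": 0, "hand": 45},
    {"tx": 0.3, "ty": 0.9, "tz": -2.5, "yaw": -0.3, "hand": 45},
    {"tx": 0.7, "ty": 1.8, "tz": -2.5, "yaw": -0.7, "hand": 45},
    {"tx": 1.1, "ty": 2.8, "tz": -2.5, "yaw": -1.1, "hand": 45},
    {"tx": 1.5, "ty": 3.8, "tz": -2.5, "yaw": -1.5, "hand": 45},
    {"tx": 1.8, "ty": 4.6, "tz": -2.5, "yaw": -1.65, "hand": 45},
    {"tx": 1.95, "ty": 5.07, "tz": -2.5, "yaw": -1.65, "hand": 45},
    {"tx": 1.95, "ty": 5.07, "tz": -2.5, "yaw": -1.65, "hand": 45}
  ]
}}

```text
time: 16.27
position: [574.6, -154.2, 146.8]
tool_rot: [[0.977, 0.212, 0.0], [0.212, -0.977, -0.0], [0.0, 0.0, -1.0]]
force: [0.0, 0.5, -3.8]
gripper_width: 49.9
```

Request:
{"method": "servo_tool", "body": {
  "steps": [
    {"tx": 0, "ty": 0, "tz": 0, "yaw": 0, "hand": 45},
    {"tx": 0, "ty": 0, "tz": 0, "yaw": 0, "hand": 45}
  ]
}}

```text
time: 16.52
position: [574.2, -151.9, 146.9]
tool_rot: [[0.976, 0.216, -0.0], [0.216, -0.976, 0.0], [-0.0, -0.0, -1.0]]
force: [-0.3, 0.0, -2.6]
gripper_width: 49.7
```

```bash
python3 - <<'E'
from workcell import *
from h import *
s,c,p,X=wristshot('w7');print(s['time'],state(s),s['gripper_width'],s['force'])
t=tray(c,p,X,(633,-152),65);print(t)
P=X.reshape(-1,3);print('cap?',rect(X,s['position'][:2]-[4,0],26,s['position'][2]+44,s['position'][2]+75))
off=s['tool_rot']@np.array([-4,0,0])
print(plan(s,t[0][0]-off[0],t[0][1]-off[1],26.6,12.4))
E
```

```text
16.525 (array([ 574.18574234, -151.9214215 ,  146.85941639]), np.float64(12.446954534605394)) 49.684876770325374 [-0.33261729  0.02525162 -2.5936044 ]
(array([ 633.3, -151.9]), array([73.3, 74.2]), 'long', np.float32(-77.5), 'circ', array([ 633.3, -151.8]))
cap? (array([ 576.9, -150.8]), array([20. , 31.6]), 'long', np.float32(-78.0), 'zmed', np.float64(204.7), 4006)
(array([1.24, 0.26, 2.4 ]), 'yaw', np.float64(0.01))
```

View pics/w7.png

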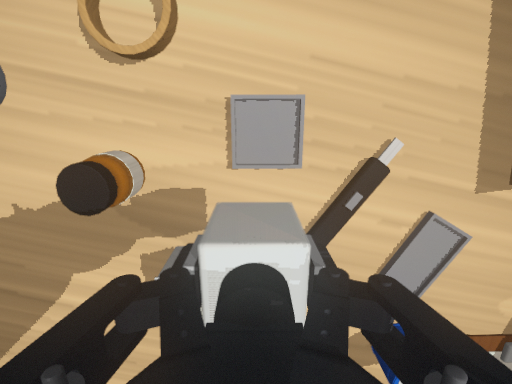

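The bottle is upright and aligned. The square tray is at (267,131) px, about (633.3,-151.9), turned 12.5°.

Request:
{"method": "servo_tool", "body": {
  "steps": [
    {"tx": 0.7, "ty": 0.15, "tz": 0, "yaw": 0, "hand": 45},
    {"tx": 1.23, "ty": 0.26, "tz": 0.2, "yaw": 0, "hand": 45},
    {"tx": 1.23, "ty": 0.26, "tz": 0.8, "yaw": 0, "hand": 45},
    {"tx": 1.23, "ty": 0.26, "tz": 1.4, "yaw": 0, "hand": 45},
    {"tx": 1.23, "ty": 0.26, "tz": 1.9, "yaw": 0, "hand": 45},
    {"tx": 1.23, "ty": 0.26, "tz": 2.2, "yaw": 0, "hand": 45},
    {"tx": 1.23, "ty": 0.26, "tz": 2.32, "yaw": 0, "hand": 45},
    {"tx": 1.23, "ty": 0.26, "tz": 2.36, "yaw": 0, "hand": 45},
    {"tx": 1.23, "ty": 0.26, "tz": 2.38, "yaw": 0, "hand": 45},
    {"tx": 1.23, "ty": 0.26, "tz": 2.39, "yaw": 0, "hand": 45}
  ]
}}

```text
time: 17.82
position: [637.8, -152.7, 27.9]
tool_rot: [[0.977, 0.215, 0.001], [0.215, -0.977, -0.0], [0.001, 0.0, -1.0]]
force: [-0.1, -0.7, -3.0]
gripper_width: 49.6
```

Request:
{"method": "servo_tool", "body": {
  "steps": [
    {"tx": 0, "ty": 0, "tz": 0, "yaw": 0, "hand": 45},
    {"tx": 0, "ty": 0, "tz": 0.01, "yaw": 0, "hand": 45},
    {"tx": 0, "ty": 0, "tz": 0.01, "yaw": 0, "hand": 45}
  ]
}}

```text
time: 18.2
position: [637.4, -152.5, 26.8]
tool_rot: [[0.977, 0.215, 0.0], [0.215, -0.977, -0.0], [0.0, 0.0, -1.0]]
force: [-0.6, 0.2, -2.4]
gripper_width: 49.8
```

Request:
{"method": "servo_tool", "body": {
  "steps": [
    {"tx": 0, "ty": 0, "tz": 0.01, "yaw": 0, "hand": 45},
    {"tx": 0, "ty": 0, "tz": 0.02, "yaw": 0, "hand": 45},
    {"tx": 0, "ty": 0, "tz": 0.02, "yaw": 0, "hand": 45}
  ]
}}

```text
time: 18.58
position: [637.4, -152.6, 26.7]
tool_rot: [[0.977, 0.215, 0.0], [0.215, -0.977, -0.0], [0.0, 0.0, -1.0]]
force: [-4.6, 1.7, 12.0]
gripper_width: 49.6
```

Request:
{"method": "servo_tool", "body": {
  "steps": [
    {"tx": 0, "ty": 0, "tz": 0, "yaw": 0, "hand": 58},
    {"tx": 0, "ty": 0, "tz": 0, "yaw": 0, "hand": 70},
    {"tx": 0, "ty": 0, "tz": 0, "yaw": 0, "hand": 72},
    {"tx": 0, "ty": 0, "tz": -0.5, "yaw": 0, "hand": 72},
    {"tx": 0, "ty": 0, "tz": -1.5, "yaw": 0, "hand": 72},
    {"tx": 0, "ty": 0, "tz": -2.5, "yaw": 0, "hand": 72},
    {"tx": -0.9, "ty": -0.4, "tz": -3.4, "yaw": -0.2, "hand": 65},
    {"tx": -1.9, "ty": -0.9, "tz": -3.7, "yaw": -0.5, "hand": 60},
    {"tx": -2.8, "ty": -1.4, "tz": -3.7, "yaw": -0.5, "hand": 60},
    {"tx": -3.5, "ty": -1.77, "tz": -3.7, "yaw": -0.5, "hand": 60}
  ]
}}

```text
time: 19.82
position: [445.5, -103.0, 211.1]
tool_rot: [[0.959, 0.282, 0.0], [0.282, -0.959, -0.0], [0.0, 0.0, -1.0]]
force: [-0.3, 0.6, -0.6]
gripper_width: 59.8
```

Request:
{"method": "servo_tool", "body": {
  "steps": [
    {"tx": 0, "ty": 0, "tz": 0, "yaw": 0, "hand": 60},
    {"tx": 0, "ty": 0, "tz": 0, "yaw": 0, "hand": 60},
    {"tx": 0, "ty": 0, "tz": 0, "yaw": 0, "hand": 60}
  ]
}}

```text
time: 20.2
position: [448.5, -103.9, 210.8]
tool_rot: [[0.959, 0.282, 0.001], [0.282, -0.959, -0.0], [0.0, 0.0, -1.0]]
force: [0.3, -0.2, 0.9]
gripper_width: 60.1
```

```bash
python3 - <<'E'
from workcell import *
from h import *
s,c,p,X=wristshot('w8');print(s['time'],state(s),s['gripper_width'],s['force'])
t=rect(X,(448,-104),52,62,76);print('obl',t,'cap',rect(X,(468,-97),25,82,95))
print('sq',rect(X,(633,-152),42,54,72),'cap',rect(X,(633,-152),30,78,95),'tray',tray(c,p,X,(633,-152),60))
print(plan(s,*t[0],30,t[3]%180))
E
```

```text
20.2 (array([ 448.53796385, -103.94928394,  210.77981244]), np.float64(16.39264394864026)) 60.14162593455575 [ 0.33886521 -0.18186749  0.89428524]
obl (array([ 446.9, -102.8]), array([82.3, 37.7]), 'long', np.float32(15.4), 'zmed', np.float64(70.9), 2094) cap (array([468. , -96.7]), array([22.3, 20.5]), 'long', np.float32(16.3), 'zmed', np.float64(86.8), 369)
sq (array([ 629.6, -153.2]), array([45.5, 50.4]), 'long', np.float32(-77.5), 'zmed', np.float64(66.4), 1609) cap (array([ 630.5, -153.8]), array([26.6, 32.2]), 'long', np.float32(-73.6), 'zmed', np.float64(84.6), 1092) tray (array([ 632.2, -152.1]), array([73.7, 75.3]), 'long', np.float32(-77.7), 'circ', array([ 632.1, -151.6]))
(array([-0.03, -0.03,  3.62]), 'yaw', np.float64(0.12))
```

View pics/w8.png

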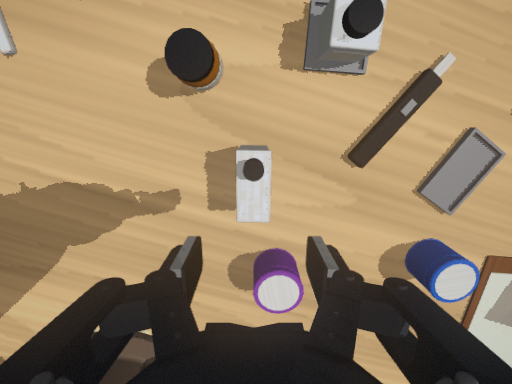

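The square bottle is in its tray. The oblong can is at (253,185) px, about (446.9,-102.8) at 16°, and the jaws are already aligned across it.

Request:
{"method": "servo_tool", "body": {
  "steps": [
    {"tx": -0.03, "ty": -0.03, "tz": 0.8, "yaw": 0.05, "hand": 60},
    {"tx": -0.03, "ty": -0.03, "tz": 1.8, "yaw": 0.05, "hand": 60},
    {"tx": -0.03, "ty": -0.03, "tz": 2.7, "yaw": 0.05, "hand": 60},
    {"tx": -0.03, "ty": -0.03, "tz": 3.4, "yaw": 0.05, "hand": 60},
    {"tx": -0.03, "ty": -0.03, "tz": 3.6, "yaw": 0.05, "hand": 60},
    {"tx": -0.03, "ty": -0.03, "tz": 3.6, "yaw": 0.05, "hand": 50},
    {"tx": -0.03, "ty": -0.03, "tz": 3.6, "yaw": 0.05, "hand": 31},
    {"tx": -0.03, "ty": -0.03, "tz": 3.6, "yaw": 0.05, "hand": 31},
    {"tx": -0.03, "ty": -0.03, "tz": 3.6, "yaw": 0.05, "hand": 31},
    {"tx": -0.03, "ty": -0.03, "tz": 3.6, "yaw": 0.05, "hand": 31}
  ],
  "grip_force": 45
}}

```text
time: 21.5
position: [446.4, -102.9, 31.8]
tool_rot: [[0.961, 0.275, 0.002], [0.275, -0.961, -0.001], [0.002, 0.001, -1.0]]
force: [0.0, 0.2, 10.7]
gripper_width: 35.5
```

Request:
{"method": "servo_tool", "body": {
  "steps": [
    {"tx": 0, "ty": 0, "tz": -0.5, "yaw": 0, "hand": 31},
    {"tx": 0, "ty": 0, "tz": -1.3, "yaw": 0, "hand": 31},
    {"tx": 0, "ty": 0.1, "tz": -2.1, "yaw": 0, "hand": 31},
    {"tx": -0.2, "ty": 0.8, "tz": -2.5, "yaw": 0.7, "hand": 31},
    {"tx": -0.4, "ty": 1.6, "tz": -2.5, "yaw": 1.5, "hand": 31},
    {"tx": -0.6, "ty": 2.5, "tz": -2.5, "yaw": 2.3, "hand": 31},
    {"tx": -0.8, "ty": 3.4, "tz": -2.5, "yaw": 3.1, "hand": 31},
    {"tx": -1.0, "ty": 4.2, "tz": -2.5, "yaw": 3.8, "hand": 31},
    {"tx": -1.1, "ty": 4.78, "tz": -2.5, "yaw": 4.19, "hand": 31},
    {"tx": -1.1, "ty": 4.78, "tz": -2.5, "yaw": 4.19, "hand": 31}
  ]
}}

```text
time: 22.75
position: [458.7, -349.5, 156.2]
tool_rot: [[0.953, -0.304, 0.001], [-0.304, -0.953, -0.001], [0.001, 0.001, -1.0]]
force: [-0.3, 0.9, -2.2]
gripper_width: 35.6
```

Request:
{"method": "servo_tool", "body": {
  "steps": [
    {"tx": 0, "ty": 0, "tz": 0, "yaw": 0, "hand": 31},
    {"tx": 0, "ty": 0, "tz": 0, "yaw": 0, "hand": 31},
    {"tx": 0, "ty": 0, "tz": 0, "yaw": 0, "hand": 31}
  ]
}}

```text
time: 23.12
position: [458.7, -346.9, 156.0]
tool_rot: [[0.954, -0.3, -0.0], [-0.3, -0.954, 0.0], [-0.0, -0.0, -1.0]]
force: [-0.2, -0.7, -2.5]
gripper_width: 35.6
```

```bash
python3 - <<'E'
from workcell import *
from h import *
s,c,p,X=wristshot('w9');print(s['time'],state(s),s['gripper_width'],s['force'])
t=tray(c,p,X,(530,-371),70);print(t)
off=s['tool_rot']@np.array([0.3,0,0])
print(plan(s,t[0][0]-off[0],t[0][1]-off[1],35.8,t[3]))
E
```

```text
23.125 (array([ 458.65813619, -346.86282244,  155.97271484]), np.float64(-17.469991276666242)) 35.635855275853224 [-0.19214646 -0.73877053 -2.53629853]
(array([ 530.2, -370. ]), array([ 60.2, 103.2]), 'long', np.float32(-17.4), 'circ', array([ 530.3, -369.8]))
(array([1.5 , 0.01, 2.4 ]), 'yaw', np.float64(-0.01))
```

View pics/w9.png

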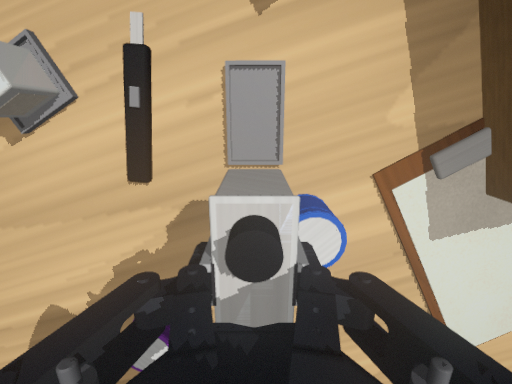

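The can is upright and aligned with the oblong tray at (255,113) px, about (530.2,-370). I'm placing it.

Request:
{"method": "servo_tool", "body": {
  "steps": [
    {"tx": 0.8, "ty": 0.01, "tz": 0, "yaw": 0, "hand": 31},
    {"tx": 1.5, "ty": 0.01, "tz": 0.1, "yaw": 0, "hand": 31},
    {"tx": 1.5, "ty": 0.01, "tz": 0.6, "yaw": 0, "hand": 31},
    {"tx": 1.5, "ty": 0.01, "tz": 1.3, "yaw": 0, "hand": 31},
    {"tx": 1.5, "ty": 0.01, "tz": 1.9, "yaw": 0, "hand": 31},
    {"tx": 1.5, "ty": 0.01, "tz": 2.2, "yaw": 0, "hand": 31},
    {"tx": 1.5, "ty": 0.01, "tz": 2.32, "yaw": 0, "hand": 31},
    {"tx": 1.5, "ty": 0.01, "tz": 2.37, "yaw": 0, "hand": 31},
    {"tx": 1.5, "ty": 0.01, "tz": 2.39, "yaw": 0, "hand": 31},
    {"tx": 1.5, "ty": 0.01, "tz": 2.39, "yaw": 0, "hand": 31}
  ]
}}

```text
time: 24.42
position: [530.3, -370.9, 37.0]
tool_rot: [[0.954, -0.301, 0.001], [-0.301, -0.954, -0.001], [0.001, 0.0, -1.0]]
force: [-0.2, -0.6, -2.6]
gripper_width: 35.4
```

Request:
{"method": "servo_tool", "body": {
  "steps": [
    {"tx": 0, "ty": 0, "tz": 0, "yaw": 0, "hand": 31},
    {"tx": 0, "ty": 0, "tz": 0.01, "yaw": 0, "hand": 31},
    {"tx": 0, "ty": 0, "tz": 0.01, "yaw": 0, "hand": 31}
  ]
}}

```text
time: 24.8
position: [530.0, -370.7, 35.9]
tool_rot: [[0.954, -0.301, 0.0], [-0.301, -0.954, -0.0], [0.0, 0.0, -1.0]]
force: [-0.9, -0.8, -0.3]
gripper_width: 35.6
```

Request:
{"method": "servo_tool", "body": {
  "steps": [
    {"tx": 0, "ty": 0, "tz": 0.01, "yaw": 0, "hand": 31},
    {"tx": 0, "ty": 0, "tz": 0.015, "yaw": 0, "hand": 31},
    {"tx": 0, "ty": 0, "tz": 0.015, "yaw": 0, "hand": 31}
  ]
}}

```text
time: 25.18
position: [530.0, -370.7, 35.8]
tool_rot: [[0.954, -0.301, 0.0], [-0.301, -0.954, -0.0], [0.0, 0.0, -1.0]]
force: [-3.6, 2.3, 12.2]
gripper_width: 35.6
```

Contact. I'm releasing, going straight up and backing off for a full check.

Request:
{"method": "servo_tool", "body": {
  "steps": [
    {"tx": 0, "ty": 0, "tz": 0, "yaw": 0, "hand": 45},
    {"tx": 0, "ty": 0, "tz": 0, "yaw": 0, "hand": 57},
    {"tx": 0, "ty": 0, "tz": 0, "yaw": 0, "hand": 60},
    {"tx": 0, "ty": 0, "tz": -0.5, "yaw": 0, "hand": 60},
    {"tx": 0, "ty": 0, "tz": -1.5, "yaw": 0, "hand": 60},
    {"tx": 0, "ty": 0, "tz": -2.6, "yaw": 0, "hand": 60},
    {"tx": -0.5, "ty": 0, "tz": -3.6, "yaw": 0, "hand": 60},
    {"tx": -1.3, "ty": 0, "tz": -4.0, "yaw": 0, "hand": 60},
    {"tx": -1.8, "ty": 0, "tz": -4.0, "yaw": 0, "hand": 60},
    {"tx": -1.8, "ty": 0, "tz": -4.0, "yaw": 0, "hand": 60}
  ]
}}

```text
time: 26.42
position: [442.9, -343.0, 235.6]
tool_rot: [[0.953, -0.302, 0.0], [-0.302, -0.953, -0.0], [0.0, 0.0, -1.0]]
force: [0.7, 0.5, 0.5]
gripper_width: 60.1
```

Request:
{"method": "servo_tool", "body": {
  "steps": [
    {"tx": 0, "ty": 0, "tz": 0, "yaw": 0, "hand": 60},
    {"tx": 0, "ty": 0, "tz": 0, "yaw": 0, "hand": 60},
    {"tx": 0, "ty": 0, "tz": 0, "yaw": 0, "hand": 60}
  ]
}}

```text
time: 26.8
position: [444.6, -343.6, 234.7]
tool_rot: [[0.954, -0.301, -0.0], [-0.301, -0.954, 0.0], [-0.0, -0.0, -1.0]]
force: [-0.3, -0.1, -0.2]
gripper_width: 60.0
```

```bash
python3 - <<'E'
from workcell import *
from h import *
s,c,p,X=wristshot('w10');print(s['time'],state(s)[0])
print('obl',rect(X,(530,-370),52,66,80),'cap',rect(X,(530,-370),45,86,98),tray(c,p,X,(530,-371),70))
p,d=capture('top');c=calibration('top');X=cloud(c,d);cv2.imwrite('pics/top1.png',cv2.cvtColor(p,cv2.COLOR_RGB2BGR))
for n,xy,z in(('tin',(524,370),66),('slimcap',(622,152),94),('sq',(633,-152),64),('sqcap',(633,-152),84),('obl',(530,-370),74),('jar',(556,-8),75),('blue',(399,-390),62),('purp',(320,-175),62)):
    print(n,rect(X,xy,50,z-5,z+6))
E
```

```text
26.8 [ 444.55281248 -343.55641176  234.67190809]
obl (array([ 530.4, -370.3]), array([38.2, 81.2]), 'long', np.float32(-17.6), 'zmed', np.float64(74.8), 2398) cap (array([ 551.4, -376.7]), array([21. , 21.2]), 'long', np.float32(-17.7), 'zmed', np.float64(90.6), 400) (array([ 530.1, -370. ]), array([ 60.1, 103.6]), 'long', np.float32(-17.5), 'circ', array([ 530.9, -370.1]))
tin (array([524.4, 366.9]), array([64.4, 63.4]), 'long', np.float32(48.9), 'zmed', np.float64(66.9), 592)
slimcap (array([621.8, 151.2]), array([23.8, 23.2]), 'long', np.float32(45.3), 'zmed', np.float64(94.3), 96)
sq (array([ 633.3, -153.1]), array([50.4, 51. ]), 'long', np.float32(-77.6), 'zmed', np.float64(65.9), 260)
sqcap (array([ 633.6, -152.6]), array([30.2, 31.1]), 'long', np.float32(-44.1), 'zmed', np.float64(84.4), 152)
obl (array([ 531.4, -372.1]), array([40.3, 83.7]), 'long', np.float32(-17.7), 'zmed', np.float64(74.4), 463)
jar (array([555.9,  -8.3]), array([43.5, 44.8]), 'long', np.float32(-88.6), 'zmed', np.float64(75.6), 303)
blue (array([ 398.7, -390.4]), array([64.1, 62. ]), 'long', np.float32(59.9), 'zmed', np.float64(62.8), 558)
purp (array([ 320.4, -175. ]), array([63.7, 62.2]), 'long', np.float32(76.0), 'zmed', np.float64(62.8), 601)
```

View pics/top1.png

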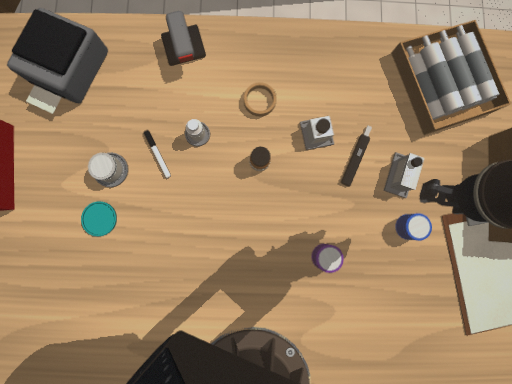

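View pics/w10.png

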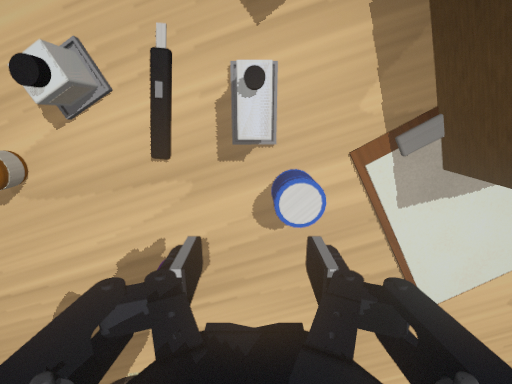

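All four containers stand in their trays, at the tin (102,167), slim bottle (195,131), square bottle (318,132) and oblong can (404,173) px in the top view. The jar and look-alikes have not moved.

```bash
python3 -c "
from workcell import *
print(sign_off())"
```

```text
the job is handed in; nothing more can be done
None
```

All four containers are standing in their matching grey trays, and I have handed the job in at about 27 s of the 104 s allowed. Each one was lowered until the wrist felt contact (9–12 N) before release.

- **Centring:** the last pictures put each container within about 2 mm of its tray's centre. The square bottle and the oblong can are turned to match their trays.
- **Standing flat:** heights agree with each container resting on a tray floor 4 mm up:

| Container | Feature measured | Measured z (mm) | Expected z (mm) |
|---|---|---|---|
| Squat tin | top | 67 | 66 |
| Slim bottle | cap | 94.5 | 94 |
| Square bottle | cap | 84.5 | 84 |
| Oblong can | cap | 90.6 | 90 |

- **Left alone:** the jar and the blue and purple tins read within 0.5 mm of where they started. The turquoise tray was never touched.

**Disagreements:** the top and wrist cameras differed by 2–3 mm in y, and the first scene-camera view by up to 7 mm, so I placed by the wrist camera. The first move call was refused for missing keys, before anything moved. The square bottle was gripped about 4 mm off-centre because the arm had not quite settled. I allowed for that when placing it.

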